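Bedside medicine reminder: silence it and show the evening tablets

ROBOT

A 6-joint arm with a two-finger parallel gripper is mounted at the origin on the work surface. World frame = base frame: x ahead of the robot, y to its left, z up, the work surface at z = 0. Lengths are in mm, angles in rad, forces in N, time in s.
With the tool pointing down it reaches from about 325 to 750 mm from the base axis. Payload 7.6 kg.
Tool frame: the origin (TCP) lies between the finger pads, 19 mm behind the fingertips; this is the grasp point; z points along the fingers, y is the line along which they close (so a half turn about z gives the same grasp; the last joint's range is limited). The gripper opens to 85 mm and grips with 20 to 120 N. Pads are 22 mm wide; open, the fingers measure 114 mm over their backs; the gripper's body (76 mm by 85 mm) begins 54 mm behind the grasp point. The pads swing forward as they close: fully open they stand 13 mm farther back than shut.
Start: joints at [-1.342, 0.052, 1.401, -0, 1.689, -0.07], TCP at [154.57, -501.749, 250.023] pointing down, gripper open.
Joint ranges: [-2.9, 2.9], [-0.91, 2.17], [0.12, 2.37], [-1.06, 4.2], [0.26, 2.73], [-2.93, 2.93]. Speed limits (rad/s): [2.57, 2.57, 3.01, 3.14, 3.14, 3.14].

INTERFACE

Orientations are given as [roll, pitch, yaw] about the fixed x, y, z axes, in that order (R = Rz(yaw) Ry(pitch) Rx(roll)).
In Python, from bench import monitor, vision, bot gives the robot as it stands. The module is installed in compiled form; this text tells all that it offers.
- The arm moves only by the tool servo_tool, never from a script. Its argument "plan" is a list of rows, each a list of 4 numbers: the shift along the tool's x, y, z scaled (see below), then the turn about the tool's z scaled (see below). A call has 1 to 20 rows; each row is the pose to reach, as a shift and turn from the pose commanded when the call began, along the tool's axes at that moment; what a row does not reach only later rows make up. The controller multiplies each number of a shift by 0.08 m and each number of a turn by 60 degrees. A row lasts 1/10 s, in which the tool goes at most 50 mm and 8.59 degrees, less where a joint would pass 70% of its speed; a pose out of reach is approached as far as the arm can. A call with a number of a shift or a turn outside -1 to 1 is refused whole. A call with a gripper value outside its range is refused whole. "fingers" is the closure, from -1 (fully open) to 1 (shut), set as the call begins (left out, the last holds). The fingers move at their own pace and stop on an object; the grip force is fixed at half the most. Time passes only in rows, so rows that repeat a pose let the fingers close. It gives the time, the measured TCP pose, the force, the opening and the grip force at its end, in the units of the state.
- monitor.sense(): the state, without advancing time (a new reading comes with each control period).
- vision.snapshot(name): name is "side" or "top" or "wrist"; returns a dict with "color" (384x512x3 uint8, red, green, blue), "mtx" (3x3 intrinsics, pixels), "rvec" (rotation vector, rad) and "tvec" (3), from world to camera coordinates, as OpenCV has them; the wrist camera has in their place "mount" (4x4, takes a point from camera to tool coordinates, whose origin is the TCP and whose axes are the flange's). Camera axes: x right, y down, z forward; pixel columns grow to the right and rows downward; lengths in mm; the calibration is good to about 2 mm. A picture is of the moment at which its call begins: read the wrist's pose just before it. There is no depth.
- bot.sign_off(): hands the job in; it is judged then, once.
The state is a dict: "time_s": time; "joints": joint angles; "qvel": joint speeds; "tau": joint torques, N m; "position": TCP position; "orientation": TCP orientation; "ft_force": force on the tool from outside, world axes, zero at the start; "wrist_torque": the same for the moment, N m; "width": finger opening in mm; "grasp_force": force on a finger pad.
Only numpy, scipy, OpenCV 4.12 (cv2) and the standard library are available. Lean on these libraries where they do the work, as an engineer would, in place of code of your own. Each camera call takes 0.05 s, during which the arm holds its last target. There are 200 camera calls.

TASK

The medicine reminder on the bedside table is sounding: press the big round button on top of the clock fully down and let it up again. Then show what to take: point straight down at the organiser's evening lid, the second lid from the end with the finger ring, holding the fingertips about 2 cm above its middle for two and a half seconds; after that point down in the same way at the tumbler, the cup without a handle, just above the middle of its mouth, and finish there, still pointing. Touch nothing but the clock and its button, and move or lift nothing.

Things in the scene. Friction and masses are not known exactly. Their poses are not given: they have to be found in the camera images.
- clock: white bedside clock, a fixed block 70 (x) x 125 (y) x 55 mm high with a dark display on its +x face (turned away from the robot) and one big round button in the middle of its top; it is stuck to the table. Origin: centre of its underside; z up
- stopper_top (a point): centre of the top face of the round push button (40 mm across, on a slightly wider grey collar) on the clock; pressed straight down; the point goes down with the button
- stopper (a joint): travel of the round button in m: 0 = up, 0.006 = fully down; a spring pushes it back up, about 5 N holds it fully down
- organiser: loose tablet organiser, a low bar 36 (x) x 140 (y) x 26 mm high, grey with four equal closed white lids in a row along y (each 34 x 30 mm, 34 mm apart, with a small tab on its -x edge), and a grey finger ring 38 mm across lying level at its +y end only. Origin: centre of the bar's underside (ring not counted); +y runs towards the ring, z up. It weighs about 120 g. It may lie turned any way
- evening_lid (a point): middle of the top face of the evening lid: the second lid counted from the finger ring, 17 mm from the organiser's middle towards the ring, 26 mm above the table; z up
- tumbler: loose white ceramic tumbler without handle, 72 mm across at the rim, 95 mm high, wall 4 mm, standing upright, empty. Origin: centre of its underside; z up
- tumbler_rim (a point): centre of the tumbler's mouth, level with its rim, 95 mm above the table; z up
- mug: loose white ceramic mug with a handle, 80 mm across, 90 mm high; a bystander. Origin: centre of its underside, handle at +y
- dispenser: loose white bottle with grey cap, 60 mm across, 150 mm high; a bystander. Origin: centre of its underside
- candle: loose amber glass candle jar with a wooden lid, 72 mm across, 82 mm high; a bystander. Origin: centre of its underside
- jar: loose small amber cream jar with white cap, 54 mm across, 48 mm high; a bystander. Origin: centre of its underside
- pillbottle: loose small amber tablet bottle with white cap, 44 mm across, 75 mm high; a bystander. Origin: centre of its underside
- remote: loose black remote control, 150 (x) x 44 (y) x 20 mm high; a bystander. Origin: centre of its underside
- case: loose blue spectacle case, 155 (x) x 57 (y) x 34 mm high; a bystander. Origin: centre of its underside
There are look-alikes about, which are no part of the job. What is shaped like the clock but red, turquoise or yellow is not meant.

How it is judged:
By the outcome, as a careful person would: the job done as asked, in the order asked, and still so for the second after the job is handed in, with the robot touching nothing.
It also fails if it takes over 58 s, if anything falls off the work surface, if the arm or the gripper's body presses on something with over 40 N, if the wrist force passes 120 N, or if a joint passes its speed limit or range.

## Working session

There is one attempt and no reset: what is moved stays moved. The work goes in short steps, Python scripts to look and compute and a tool call to move; the robot and the scene stay as the last step left them, time stands still between calls to the robot, and variables do not carry over. Pictures are saved under pics/ and viewed, at most 10 in all, crops included, and the job is handed in when it is done.

Besides the shell and the picture viewer there is one more tool, called after "Emit:" as name(argument=value, ...), one argument or row to a line, values as JSON. servo_tool: Moves the arm, as the interface text tells. Its arguments: {"type":"object","properties":{"plan":{"type":"array","items":{"type":"array","items":{"type":"number","minimum":-1,"maximum":1}}},"fingers":{"type":"number"}},"required":["plan"]}

```bash
mkdir -p pics; python3 - <<'E'
from bench import monitor, vision, bot
import cv2,pickle
print(monitor.sense())
for n in("top","side"):
    s=vision.snapshot(n); pickle.dump(s,open(n+'.pkl','wb'))
    cv2.imwrite(f'pics/{n}1.png',cv2.resize(s['color'][:,:,::-1],(768,576),interpolation=cv2.INTER_CUBIC))
    print(n,s['mtx'],s['rvec'],s['tvec'])
E
```

```text
{'time_s': 0.0, 'joints': array([-1.34230601e+00,  5.28086899e-02,  1.40177124e+00,  5.33568987e-06,
        1.68860993e+00, -7.02979866e-02]), 'qvel': array([ 0.00029515, -0.00016222, -0.00029044,  0.00090235, -0.00213834,
       -0.00164359]), 'tau': array([-1.54861937e-03, -3.81661749e+01, -3.60190916e+01, -2.47895878e-04,
        6.24414199e-03, -1.31148579e-05]), 'position': array([ 154.49890603, -501.44957997,  249.16362385]), 'orientation': array([-3.13999977e+00, -1.17474417e-04,  2.98788835e-01]), 'ft_force': array([ 0.08858204,  0.48412144, -0.26500242]), 'wrist_torque': array([-0.02322712,  0.0793549 , -0.0733039 ]), 'grasp_force': 0.0, 'width': 85.35333828024565}
top [[464.152927     0.         250.89748215]
 [  0.         464.152927   196.46829484]
 [  0.           0.           1.        ]] [ 2.15831388 -2.09887676  0.23268658] [ -89.67814779  502.91013172 1164.21150482]
side [[380.98205508   0.         257.97305218]
 [  0.         380.98205508 191.77166376]
 [  0.           0.           1.        ]] [ 0.30720677 -2.81410879  1.18288193] [457.30183285 188.60358385 952.70137474]
```

View pics/top1.png

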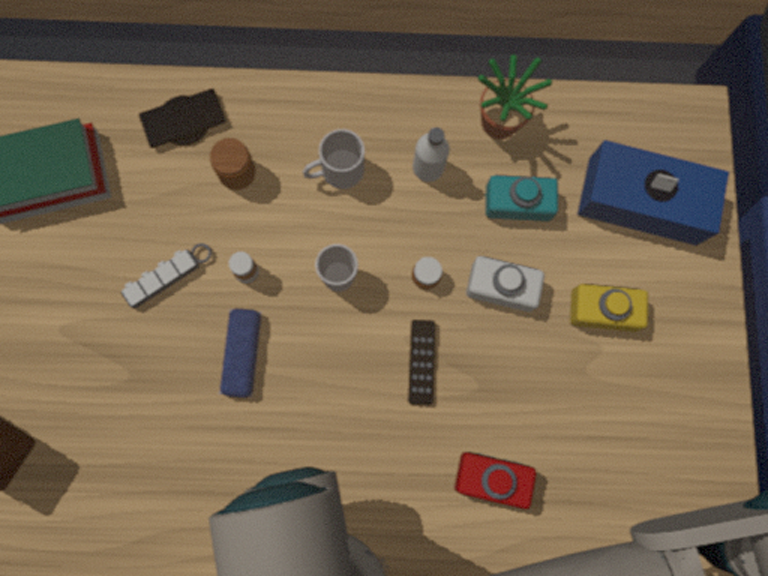

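View pics/side1.png

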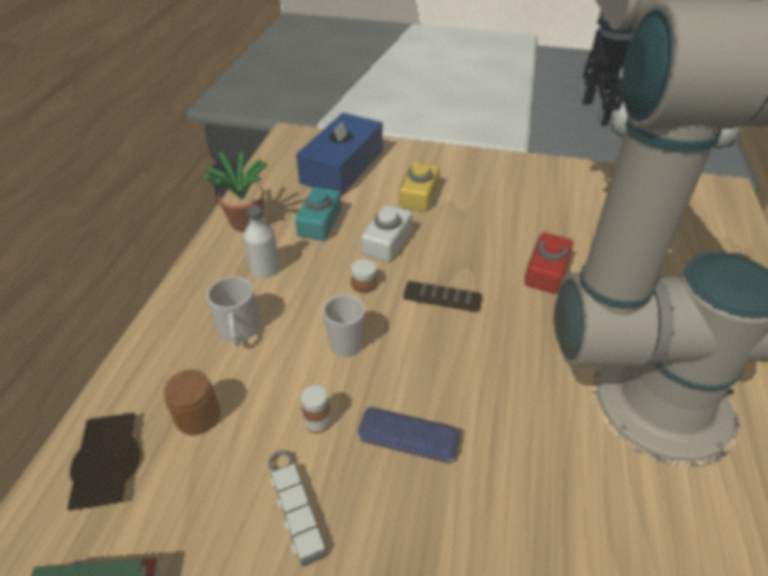

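The top view shows the white clock's button at about (510,280), the organiser lids from (184,262) at the ring end to (132,293), and the tumbler mouth at about (337,265). The side view shows the same things at (388,217), lids (285,477) to (308,543), and (345,308). All are in 1.5x pixels.

```bash
cat > h.py <<'E'
import numpy as np,cv2,pickle
def cast(s,uv,z):
    R=cv2.Rodrigues(np.array(s['rvec']))[0]; t=np.array(s['tvec']).ravel()
    c=-R.T@t; d=R.T@np.linalg.inv(s['mtx'])@np.array([uv[0],uv[1],1.])
    return c+d*(z-c[2])/d[2]
def tri(s1,u1,s2,u2):
    a,b=cast(s1,u1,0),cast(s1,u1,100);c,d=cast(s2,u2,0),cast(s2,u2,100)
    A=np.c_[b-a,-(d-c)];k=np.linalg.lstsq(A,c-a,rcond=None)[0]
    p,q=a+(b-a)*k[0],c+(d-c)*k[1]; return (p+q)/2,np.linalg.norm(p-q)
E
python3 - <<'E'
from h import *
S={n:pickle.load(open(n+'.pkl','rb')) for n in('top','side')}
print(tri(S['top'],(510/1.5,280/1.5),S['side'],(388/1.5,217/1.5)))
for z in(60,65,70):print('btn',z,cast(S['top'],(340,186.7),z))
print('tum',cast(S['top'],(337/1.5,265/1.5),95),tri(S['top'],(337/1.5,265/1.5),S['side'],(345/1.5,308/1.5)))
img=S['top']['color'];hsv=cv2.cvtColor(img,cv2.COLOR_RGB2HSV)
m=((hsv[...,1]<60)&(hsv[...,2]>120)).astype(np.uint8)
m2=np.zeros_like(m);m2[155:210,75:146]=m[155:210,75:146]
n,l,st,ce=cv2.connectedComponentsWithStats(m2)
for i in range(1,n):
    if st[i,4]>20:print(st[i],ce[i],cast(S['top'],ce[i],26))
def crop(n,x,y,w,h,k):return cv2.resize(S[n]['color'][y:y+h,x:x+w,::-1],(w*k,h*k),interpolation=cv2.INTER_CUBIC)
a=crop('top',75,155,75,55,5);b=crop('side',175,295,75,85,5);c=crop('top',205,155,75,55,5)
d=crop('top',305,160,75,55,5)
v=np.vstack([np.hstack([a,c]),np.hstack([d,np.zeros_like(d)])])
cv2.imwrite('pics/crop1.png',v)
E
```

```text
(array([ 534.45397726, -307.5419344 ,   62.45884032]), np.float64(3.032418180610376))
btn 60 [ 536.47462666 -308.09163834   60.        ]
btn 65 [ 535.34331629 -307.0063814    65.        ]
btn 70 [ 534.21200592 -305.92112446   70.        ]
tum [545.51573967  -6.88267084  95.        ] (array([544.83983864,  -6.83205417,  91.4220714 ]), np.float64(2.994881175438662))
[ 81 166  49  37 649] [104.57781202 184.2357473 ] [531.37090484 314.27279472  26.        ]
```

View pics/crop1.png

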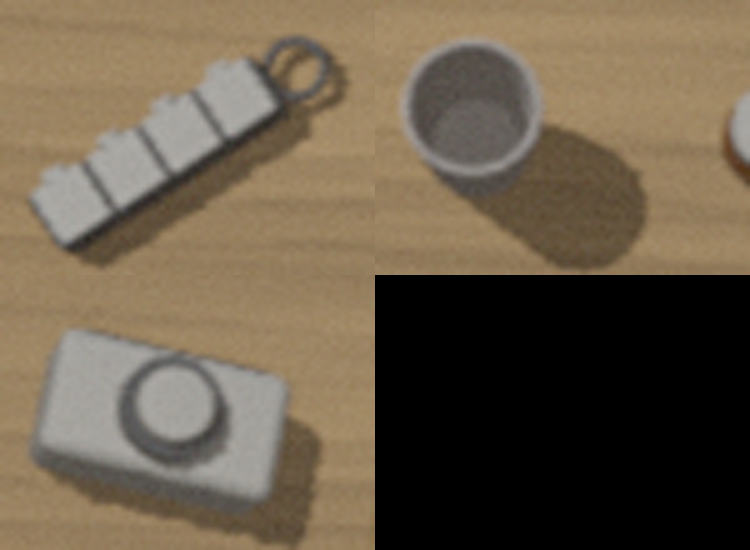

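```bash
python3 - <<'E'
from h import *
T=pickle.load(open('top.pkl','rb'))
for n,uv,z in(('lid',(111.2,181.8),26),('lid1',(123.2,174.2),26),('lid3',(100,188.6),26),('lid4',(89,196),26),('tum',(224,176.2),95),('btn',(339.6,185.2),65)):print(n,cast(T,uv,z))
E
```

```text
lid [538.55565366 297.33423896  26.        ]
lid1 [560.37324741 267.20592718  26.        ]
lid3 [519.14040426 325.31327996  26.        ]
lid4 [498.26061793 352.42292693  26.        ]
tum [546.67854507  -5.15001824  95.        ]
btn [ 539.32108944 -306.00523036   65.        ]
```

Emit:
servo_tool(
  plan=[
    [0.2,0,0,0.07],
    [0.5,-0.1,0,0.14],
    [0.8,-0.2,0,0.21],
    [1,-0.3,0,0.285],
    [1,-0.3,0,0.285],
    [1,-0.3,0,0.285],
  ],
  fingers=1,
)

```text
time_s: 0.7
position: [223.8, -455.3, 249.8]
orientation: [-3.141, 0.0, 0.003]
ft_force: [-1.1, -0.3, -0.1]
width: 0.0
grasp_force: 0.0
```

Emit:
servo_tool(
  plan=[
    [0.3,-0.14,0,0],
    [0.65,-0.31,0,0],
    [1,-0.47,0,0],
  ],
)

```text
time_s: 1.0
position: [303.9, -418.0, 249.8]
orientation: [3.142, 0.0, -0.0]
ft_force: [-0.2, -0.5, 0.2]
width: -0.3
grasp_force: 0.0
```

Emit:
servo_tool(
  plan=[
    [0.35,-0.16,0,0],
    [0.7,-0.32,0,0],
    [1,-0.47,0,0],
  ],
)

```text
time_s: 1.3
position: [384.5, -380.2, 249.7]
orientation: [-3.142, 0.0, 0.001]
ft_force: [-0.7, -1.2, 0.5]
width: -0.0
grasp_force: 0.0
```

Emit:
servo_tool(
  plan=[
    [0.35,-0.16,0,0],
    [0.7,-0.32,0,0],
    [1,-0.47,0,0],
    [1,-0.47,0,0],
    [1,-0.47,0,0],
    [1,-0.47,0,0],
  ],
)

```text
time_s: 1.9
position: [463.0, -343.3, 249.9]
orientation: [3.141, 0.0, -0.001]
ft_force: [-0.5, -0.0, -0.5]
width: 0.0
grasp_force: 0.0
```

```bash
python3 - <<'E'
from bench import monitor, vision
import cv2,pickle
s=monitor.sense();w=vision.snapshot('wrist');w.update(p=s['position'],o=s['orientation']);pickle.dump(w,open('w1.pkl','wb'))
print(s['position'],s['orientation'],w['mount'],w['mtx'])
cv2.imwrite('pics/w1.png',w['color'][:,:,::-1])
E
```

```text
[ 462.99435342 -343.33239618  249.86138409] [ 3.14145606e+00  4.71357633e-04 -6.02992445e-04] [[-1.37054887e-04 -9.66005025e-01 -2.58523256e-01  6.45042683e+01]
 [ 9.99999923e-01 -3.75240983e-05 -3.89931685e-04 -2.52791524e-02]
 [ 3.66975115e-04 -2.58523289e-01  9.66004956e-01 -1.24960266e+02]
 [ 0.00000000e+00  0.00000000e+00  0.00000000e+00  1.00000000e+00]] [[292.02760524   0.         262.42157093]
 [  0.         292.02760524 193.56427258]
 [  0.           0.           1.        ]]
```

View pics/w1.png

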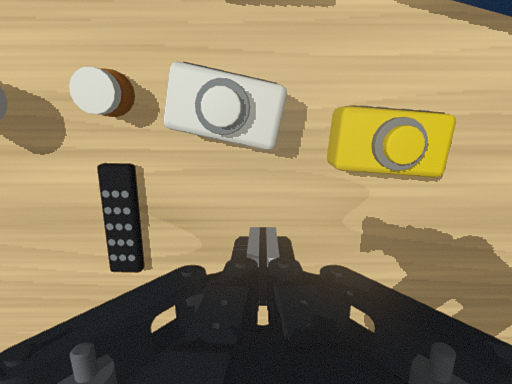

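The wrist view shows the button top at about (220,106) and the shut fingertips at about (263,230), with the white clock clear of neighbours.

```bash
cat >> h.py <<'E'
from scipy.spatial.transform import Rotation as Ro
def wcast(w,uv,z):
    R=Ro.from_euler('xyz',w['o']).as_matrix();M=w['mount']
    c=R@M[:3,3]+w['p']; d=R@M[:3,:3]@np.linalg.inv(w['mtx'])@np.array([uv[0],uv[1],1.])
    return c+d*(z-c[2])/d[2]
E
python3 - <<'E'
from h import *
w=pickle.load(open('w1.pkl','rb'))
T=pickle.load(open('top.pkl','rb'))
m=(w['color'].min(2)>170).astype(np.uint8);m[:, :190]=0;m[:,250:]=0;m[:75]=0;m[140:]=0
n,l,st,ce=cv2.connectedComponentsWithStats(m)
i=l[106,220];print(st[i],ce[i])
for z in(60,65,70,75):print(z,wcast(w,(220.5,106),z),cast(T,(339.6,185.2),z))
E
```

```text
[ 201   86   39   40 1247] [220.04651163 105.73055333]
60 [ 536.83295095 -299.95794346   60.        ] [ 540.46930542 -307.08623239   60.        ]
65 [ 536.68562439 -300.64682917   65.        ] [ 539.32108944 -306.00523036   65.        ]
70 [ 536.53829783 -301.33571487   70.        ] [ 538.17287347 -304.92422833   70.        ]
75 [ 536.39097127 -302.02460058   75.        ] [ 537.02465749 -303.8432263    75.        ]
```

Emit:
servo_tool(
  plan=[
    [0.3,-0.17,0.2,0],
    [0.6,-0.34,0.5,0],
    [0.92,-0.51,0.8,0],
    [0.92,-0.51,1,0],
    [0.92,-0.51,1,0],
    [0.92,-0.51,1,0],
  ],
)

```text
time_s: 2.55
position: [536.9, -302.4, 170.7]
orientation: [3.141, -0.0, -0.001]
ft_force: [0.3, -1.0, 1.8]
width: -0.0
grasp_force: 0.0
```

Emit:
servo_tool(
  plan=[
    [0,0,0.2,0],
    [0,0,0.4,0],
    [0,0,0.6,0],
    [0,0,0.7,0],
    [0,0,0.7,0],
    [0,0,0.7,0],
  ],
)

```text
time_s: 3.15
position: [537.6, -301.6, 114.1]
orientation: [3.141, -0.0, 0.0]
ft_force: [-0.3, -0.2, 0.7]
width: 0.0
grasp_force: 0.0
```

```bash
python3 - <<'E'
from bench import monitor, vision
import cv2,pickle
s=monitor.sense();w=vision.snapshot('wrist');w.update(p=s['position'],o=s['orientation']);pickle.dump(w,open('w2.pkl','wb'))
print(s['position'],s['ft_force'])
cv2.imwrite('pics/w2.png',w['color'][:,:,::-1])
E
```

```text
[ 537.61507096 -301.62232628  114.12927184] [-0.26117349 -0.15840282  0.67451394]
```

View pics/w2.png

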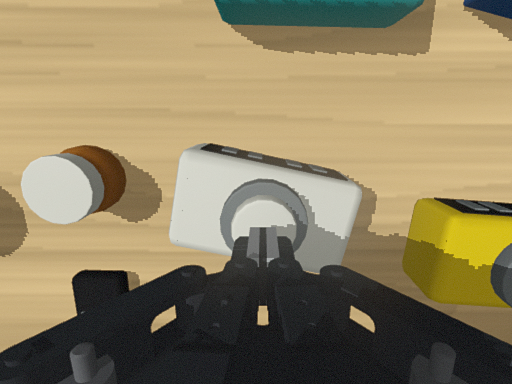

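The fingers are over the button with their columns aligned at about (263,235), so I will descend in small steps and watch the force.

Emit:
servo_tool(
  plan=[
    [0,0,0.06,0],
    [0,0,0.12,0],
    [0,0,0.18,0],
    [0,0,0.24,0],
    [0,0,0.24,0],
    [0,0,0.24,0],
  ],
)

```text
time_s: 3.8
position: [537.4, -301.5, 95.0]
orientation: [-3.141, 0.0, 0.0]
ft_force: [-1.2, 0.8, 1.5]
width: -0.1
grasp_force: 0.9
```

Emit:
servo_tool(
  plan=[
    [0,0,0.025,0],
    [0,0,0.05,0],
    [0,0,0.05,0],
    [0,0,0.05,0],
  ],
)

```text
time_s: 4.2
position: [537.6, -301.7, 91.2]
orientation: [3.141, -0.0, 0.0]
ft_force: [-1.5, 0.7, 4.0]
width: 0.2
grasp_force: 2.0
```

Emit:
servo_tool(
  plan=[
    [0,0,0.025,0],
    [0,0,0.025,0],
    [0,0,0.025,0],
  ],
)

```text
time_s: 4.5
position: [537.7, -301.7, 89.7]
orientation: [3.141, -0.001, 0.0]
ft_force: [-2.9, 1.7, 7.5]
width: -0.2
grasp_force: 4.1
```

Emit:
servo_tool(
  plan=[
    [0,0,0.025,0],
    [0,0,0.025,0],
    [0,0,0.025,0],
  ],
)

```text
time_s: 4.8
position: [537.8, -301.7, 89.6]
orientation: [3.141, -0.001, 0.0]
ft_force: [-6.9, 5.2, 17.5]
width: -0.1
grasp_force: 8.8
```

Fully down: the force rose to 17 N with no more travel. Now release and go up.

Emit:
servo_tool(
  plan=[
    [0,0,-0.05,0],
    [0,0,-0.1,0],
    [0,0,-0.2,0],
    [0,0,-0.4,0],
    [0,0,-0.7,0],
    [0,0,-1,0],
    [0,0,-1,0],
  ],
)

```text
time_s: 5.5
position: [539.0, -302.5, 172.1]
orientation: [3.137, -0.007, 0.0]
ft_force: [0.4, -0.3, 0.2]
width: 0.2
grasp_force: 0.0
```

Emit:
servo_tool(
  plan=[
    [0,0,-0.3,0],
    [0,0,-0.6,0],
    [0,0,-0.9,0],
    [0,-0.2,-1,0],
    [0,-0.5,-1,0],
    [0,-0.8,-1,0],
    [0,-1,-1,0],
  ],
)

```text
time_s: 6.2
position: [537.2, -219.2, 245.8]
orientation: [-3.141, 0.001, 0.002]
ft_force: [-0.3, 0.4, 0.7]
width: -0.4
grasp_force: 0.0
```

Emit:
servo_tool(
  plan=[
    [0,-0.35,0,0],
    [0,-0.7,0,0],
    [0,-1,0,0],
  ],
)

```text
time_s: 6.5
position: [537.0, -139.6, 246.0]
orientation: [-3.141, 0.001, 0.001]
ft_force: [1.4, 0.6, 0.4]
width: 0.1
grasp_force: 0.0
```

Emit:
servo_tool(
  plan=[
    [0,-0.35,0,0],
    [0,-0.7,0,0],
    [0,-1,0,0],
  ],
)

```text
time_s: 6.8
position: [536.9, -59.6, 246.0]
orientation: [-3.141, 0.001, 0.001]
ft_force: [-0.5, 0.5, -0.1]
width: -0.0
grasp_force: 0.0
```

Emit:
servo_tool(
  plan=[
    [0,-0.35,0,0],
    [0,-0.7,0,0],
    [0,-1,0,0],
    [0,-1,0,0],
    [0,-1,0,0],
  ],
)

```text
time_s: 7.3
position: [537.1, 18.9, 246.2]
orientation: [3.141, 0.001, 0.002]
ft_force: [-0.3, 0.4, 0.4]
width: -0.3
grasp_force: 0.0
```

```bash
python3 - <<'E'
from bench import monitor, vision
import cv2,pickle
s=monitor.sense();w=vision.snapshot('wrist');w.update(p=s['position'],o=s['orientation']);pickle.dump(w,open('w3.pkl','wb'))
print(s['position'],s['joints'])
cv2.imwrite('pics/w3.png',w['color'][:,:,::-1])
E
```

```text
[537.05046039  18.92151743 246.19964941] [-3.33008025e-02  8.89168135e-02  1.36974464e+00 -4.15749721e-04
  1.68375552e+00  1.53582262e+00]
```

View pics/w3.png

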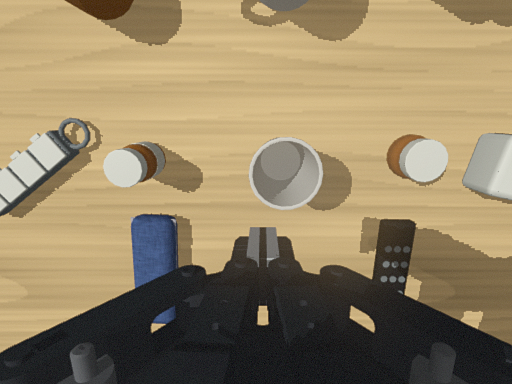

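The wrist view shows the tumbler mouth centred at about (286,173), with the organiser at the left and its ring at (74,134). The tumbler's ray will be computed together with the next picture.

Emit:
servo_tool(
  plan=[
    [0,-0.3,0,0],
    [0,-0.65,0,0],
    [0,-1,0,0],
  ],
)

```text
time_s: 7.65
position: [537.4, 98.1, 246.5]
orientation: [3.141, 0.0, -0.002]
ft_force: [0.4, 0.2, 1.0]
width: -0.0
grasp_force: 0.0
```

Emit:
servo_tool(
  plan=[
    [0,-0.35,0,0],
    [0,-0.7,0,0],
    [0,-1,0,0],
  ],
)

```text
time_s: 7.95
position: [537.5, 178.7, 246.5]
orientation: [3.141, 0.0, -0.001]
ft_force: [0.1, 0.6, 0.6]
width: 0.2
grasp_force: 0.0
```

Emit:
servo_tool(
  plan=[
    [-0.1,-0.35,0,0],
    [-0.3,-0.7,0,0],
    [-0.5,-1,0,0],
    [-0.5,-1,0,0],
    [-0.5,-1,0,0],
  ],
)

```text
time_s: 8.45
position: [497.5, 257.8, 246.6]
orientation: [3.141, -0.0, 0.0]
ft_force: [-0.5, -0.2, -0.4]
width: 0.2
grasp_force: 0.0
```

```bash
python3 - <<'E'
from bench import monitor, vision
from h import *
s=monitor.sense();w=vision.snapshot('wrist');w.update(p=s['position'],o=s['orientation']);pickle.dump(w,open('w4.pkl','wb'))
print(s['position'])
cv2.imwrite('pics/w4.png',w['color'][:,:,::-1])
w3=pickle.load(open('w3.pkl','rb'));print('tum',wcast(w3,(286,173),95))
E
```

```text
[497.5444428  257.83318848 246.59432454]
tum [548.0112389   -3.63766424  95.        ]
```

View pics/w4.png

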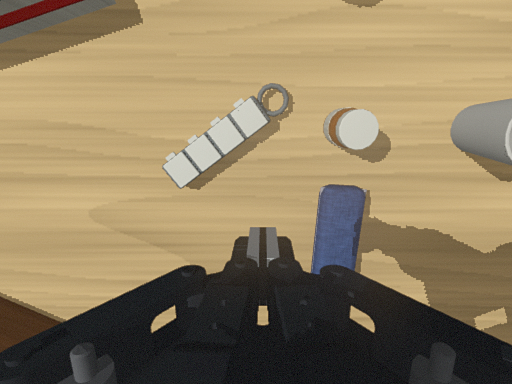

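The wrist view shows the lids at (248,118), (226,135), (203,152) and (181,170), with the ring at (273,99). The evening lid is the one at (226,135).

```bash
python3 - <<'E'
from h import *
w=pickle.load(open('w4.pkl','rb'))
for uv in((248,118),(226,135),(203,152),(181,170)):print(wcast(w,uv,26))
hsv=cv2.cvtColor(w['color'],cv2.COLOR_RGB2HSV)
m=((hsv[...,1]<50)&(hsv[...,2]>170)).astype(np.uint8);m[:, :150]=0;m[:,275:]=0;m[:90]=0;m[195:]=0
n,l,st,ce=cv2.connectedComponentsWithStats(m)
for i in range(1,n):
    if st[i,4]>50:print(st[i],ce[i],wcast(w,ce[i],26))
E
```

```text
[559.1964145  274.37967925  26.        ]
[540.06168069 300.19775567  26.        ]
[520.35350516 327.9693903   26.        ]
[498.8319923  355.47546746  26.        ]
[230  98  37  39 828] [247.7089372  116.09057971] [561.31069934 274.68571107  26.        ]
[207 117  37  37 788] [224.37817259 134.12817259] [541.05658054 302.04964723  26.        ]
[185 135  36  36 750] [201.796 151.64 ] [520.77691824 329.36725475  26.        ]
[163 152  36  35 716] [179.83519553 168.52094972] [500.62649296 356.74085407  26.        ]
```

Emit:
servo_tool(
  plan=[
    [0.2,-0.2,0,0],
    [0.4,-0.4,0.2,0],
    [0.53,-0.52,0.5,0],
    [0.53,-0.52,0.8,0],
    [0.53,-0.52,1,0],
    [0.53,-0.52,1,0],
  ],
)

```text
time_s: 9.1
position: [539.2, 298.4, 163.7]
orientation: [3.139, 0.005, -0.001]
ft_force: [-0.2, -0.1, 0.3]
width: 0.5
grasp_force: 0.0
```

Emit:
servo_tool(
  plan=[
    [0,0,0.3,0],
    [0,0,0.6,0],
    [0,0,0.8,0],
    [0,0,0.9,0],
    [0,0,0.9,0],
    [0,0,0.9,0],
  ],
)

```text
time_s: 9.7
position: [540.3, 300.2, 96.1]
orientation: [-3.141, -0.002, 0.0]
ft_force: [-0.1, 0.0, 0.5]
width: 0.3
grasp_force: 0.0
```

```bash
python3 - <<'E'
from bench import monitor, vision
from h import *
s=monitor.sense();w=vision.snapshot('wrist');w.update(p=s['position'],o=s['orientation']);pickle.dump(w,open('w5.pkl','wb'))
print(s['position'])
a=w['color'][:,:,::-1]
b=vision.snapshot('side')['color'][270:384,130:282,::-1]
b=cv2.resize(b,(512,384),interpolation=cv2.INTER_CUBIC)
cv2.imwrite('pics/w5.png',cv2.resize(np.hstack([a[:,100:412],b]),(800,373)))
E
```

```text
[540.32317809 300.22190026  96.14708668]
```

View pics/w5.png

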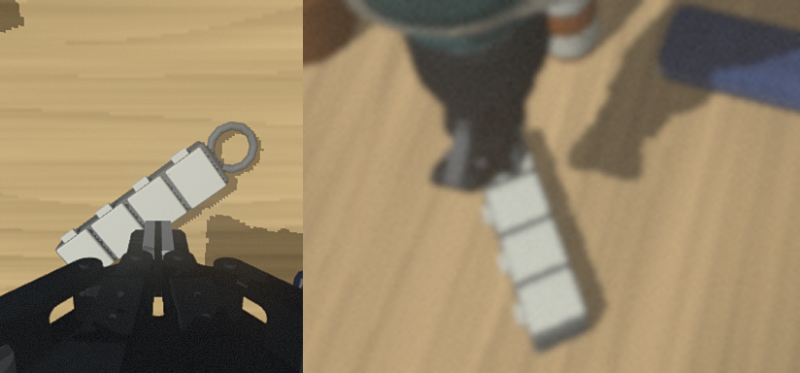

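The evening lid's centre shows at about (265,209) in wrist pixels, and the fingertips are lined up just in front of it. I will check the ray numerically.

```bash
python3 - <<'E'
from h import *
w=pickle.load(open('w5.pkl','rb'))
print(wcast(w,(264.8,209),26))
hsv=cv2.cvtColor(w['color'],cv2.COLOR_RGB2HSV)
m=((hsv[...,1]<50)&(hsv[...,2]>170)).astype(np.uint8);m[250:]=0
n,l,st,ce=cv2.connectedComponentsWithStats(m)
for i in range(1,n):
    if st[i,4]>200:
        r=cv2.minAreaRect(np.argwhere(l==i)[:,::-1].astype(np.float32));print(st[i],ce[i],r[0],wcast(w,r[0],26))
E
```

```text
[541.52918026 298.71104795  26.        ]
[ 271  152   61   62 2176] [300.13373162 181.39108456] (298.6062316894531, 179.4838409423828) [562.69161938 275.67246998  26.        ]
[ 232  182   60   47 1784] [259.98654709 206.81053812] (258.6399841308594, 208.02000427246094) [542.248116   303.03038837  26.        ]
[ 484  194   28   56 1229] [499.52156225 225.10414972] (497.5, 221.5) [532.30153546 133.68604349  26.        ]
[ 194  210   53   40 1332] [218.25975976 230.86036036] (217.83416748046875, 231.408447265625) [524.6644964 332.3250857  26.       ]
[162 236  38  14 321] [180.21495327 244.12772586] (180.5, 242.5) [516.04218169 359.70336984  26.        ]
```

Emit:
servo_tool(
  plan=[
    [0,0,0.12,0],
    [0,0,0.24,0],
    [0,0,0.34,0],
    [0,0,0.39,0],
    [0,0,0.39,0],
    [0,0,0.39,0],
    [0,0,0.39,0],
    [0,0,0.39,0],
    [0,0,0.39,0],
    [0,0,0.39,0],
    [0,0,0.39,0],
    [0,0,0.39,0],
    [0,0,0.39,0],
    [0,0,0.39,0],
    [0,0,0.39,0],
    [0,0,0.39,0],
    [0,0,0.39,0],
    [0,0,0.39,0],
    [0,0,0.39,0],
    [0,0,0.39,0],
  ],
)

```text
time_s: 11.8
position: [539.7, 300.0, 63.6]
orientation: [3.142, -0.0, 0.0]
ft_force: [-0.6, -0.1, -0.2]
width: 0.0
grasp_force: 0.0
```

Emit:
servo_tool(
  plan=[
    [0,0,0,0],
    [0,0,0,0],
    [0,0,0,0],
    [0,0,0,0],
    [0,0,0,0],
    [0,0,0,0],
    [0,0,0,0],
    [0,0,0,0],
    [0,0,0,0],
    [0,0,0,0],
    [0,0,0,0],
    [0,0,0,0],
    [0,0,0,0],
    [0,0,0,0],
    [0,0,0,0],
    [0,0,0,0],
    [0,0,0,0],
    [0,0,0,0],
    [0,0,0,0],
    [0,0,0,0],
  ],
)

```text
time_s: 13.8
position: [539.7, 300.0, 63.6]
orientation: [3.142, 0.0, 0.0]
ft_force: [0.7, -0.3, 0.7]
width: 0.0
grasp_force: 0.0
```

Emit:
servo_tool(
  plan=[
    [0,0,-0.15,0],
    [0,0,-0.45,0],
    [0,0,-0.75,0],
    [0,0,-1,0],
  ],
)

```text
time_s: 14.2
position: [540.1, 300.2, 146.2]
orientation: [-3.141, -0.002, 0.0]
ft_force: [0.8, -0.4, 0.5]
width: 0.0
grasp_force: 0.0
```

Emit:
servo_tool(
  plan=[
    [0,0,-0.35,0],
    [0,0,-0.7,0],
    [0,0.1,-1,0],
    [0,0.35,-1,0],
    [0,0.65,-1,0],
    [0,0.95,-1,0],
  ],
)

```text
time_s: 14.8
position: [539.6, 223.4, 224.9]
orientation: [-3.141, -0.001, 0.001]
ft_force: [-0.2, -0.1, 0.9]
width: 0.0
grasp_force: 0.0
```

Emit:
servo_tool(
  plan=[
    [0,0.35,0,0],
    [0,0.65,0,0],
    [0,0.95,0,0],
  ],
)

```text
time_s: 15.1
position: [539.7, 147.0, 224.8]
orientation: [-3.141, -0.001, 0.0]
ft_force: [0.9, 0.2, -0.4]
width: -0.0
grasp_force: 0.0
```

Emit:
servo_tool(
  plan=[
    [0,0.35,0,0],
    [0,0.65,0,0],
    [0,0.95,0,0],
  ],
)

```text
time_s: 15.4
position: [539.7, 71.0, 224.8]
orientation: [3.142, -0.001, 0.0]
ft_force: [0.0, -0.3, -0.1]
width: 0.2
grasp_force: 0.0
```

Emit:
servo_tool(
  plan=[
    [0,0.3,0,0],
    [0,0.6,0,0],
    [0.1,0.85,0,0],
    [0.1,0.95,0,0],
    [0.1,0.95,0,0],
    [0.1,0.95,0,0],
  ],
)

```text
time_s: 16.0
position: [547.6, -3.3, 224.0]
orientation: [-3.141, -0.0, 0.001]
ft_force: [-0.4, 0.3, -0.3]
width: 0.1
grasp_force: 0.0
```

```bash
python3 - <<'E'
from bench import monitor, vision
from h import *
s=monitor.sense();w=vision.snapshot('wrist');w.update(p=s['position'],o=s['orientation']);pickle.dump(w,open('w6.pkl','wb'))
print(s['position'])
cv2.imwrite('pics/w6.png',w['color'][:,:,::-1])
E
```

```text
[547.64860867  -3.29474774 223.95052249]
```

View pics/w6.png

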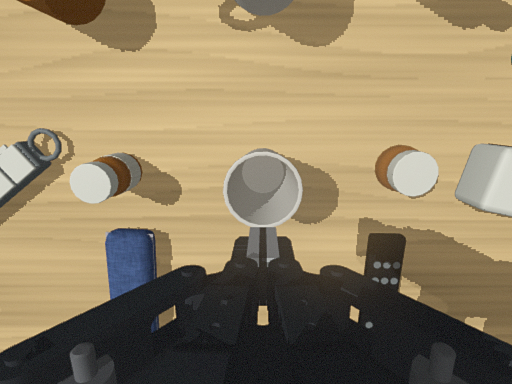

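The tumbler's rim is centred at about (263,189). Its ray at rim height is x≈548, y≈-3.5, directly under the tool, so I descend.

Emit:
servo_tool(
  plan=[
    [0,0,0.2,0],
    [0,0,0.45,0],
    [0,0,0.65,0],
    [0,0,0.8,0],
    [0,0,0.8,0],
    [0,0,0.8,0],
  ],
)

```text
time_s: 16.65
position: [548.0, -3.6, 160.1]
orientation: [3.141, -0.001, 0.001]
ft_force: [0.1, 0.1, 1.3]
width: 0.2
grasp_force: 0.0
```

Emit:
servo_tool(
  plan=[
    [0,0,0.1,0],
    [0,0,0.2,0],
    [0,0,0.3,0],
    [0,0,0.34,0],
    [0,0,0.34,0],
    [0,0,0.34,0],
    [0,0,0.34,0],
    [0,0,0.34,0],
    [0,0,0.34,0],
    [0,0,0.34,0],
    [0,0,0.34,0],
    [0,0,0.34,0],
    [0,0,0.34,0],
    [0,0,0.34,0],
    [0,0,0.34,0],
    [0,0,0.34,0],
    [0,0,0.34,0],
    [0,0,0.34,0],
    [0,0,0.34,0],
    [0,0,0.34,0],
  ],
)

```text
time_s: 18.65
position: [547.8, -3.9, 132.4]
orientation: [3.142, -0.0, 0.0]
ft_force: [0.5, -0.0, -0.4]
width: -0.2
grasp_force: 0.0
```

Emit:
servo_tool(
  plan=[
    [0,0,0,0],
    [0,0,0,0],
    [0,0,0,0],
    [0,0,0,0],
    [0,0,0,0],
    [0,0,0,0],
    [0,0,0,0],
    [0,0,0,0],
    [0,0,0,0],
    [0,0,0,0],
    [0,0,0,0],
    [0,0,0,0],
  ],
)

```text
time_s: 19.85
position: [547.8, -4.0, 132.4]
orientation: [3.141, 0.0, 0.0]
ft_force: [-0.5, -0.0, -0.1]
width: 0.0
grasp_force: 0.0
```

```bash
python3 -c "
from bench import bot
print(bot.sign_off())"
```

```text
the job is handed in; nothing more can be done
None
```

I pressed the clock button fully down and let it up, pointed about 19 mm above the evening lid for over 3 s, and handed in with the tool pointing about 18 mm above the middle of the tumbler's mouth; it took about 20 s, and the force readings showed contact only with the button.

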